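# Load the colour viewer and hold its spring shutter open at the mark

## Robot

A 6-joint arm with a two-finger parallel gripper is mounted at the origin on the work surface. World frame = base frame: x ahead of the robot, y to its left, z up, the work surface at z = 0. Lengths are in m, angles in rad, forces in N, time in s.
With the tool pointing down it reaches from about 0.225 to 0.725 m from the base axis. Payload 3.1 kg.
Tool frame: the origin (TCP) lies on the mounting face of the last link; the fingertips stand 173 mm ahead of it and the grasp point (between the pads) lies 155 mm ahead of it; z points along the fingers, x is the direction in which the jaws open and shut, and the axes are right-handed (so a half turn about z gives the same grasp; the last joint's range is limited). The gripper opens to 85 mm and grips with 20 to 120 N. Pads are 22 mm wide; open, the fingers measure 114 mm over their backs; the gripper's body (76 mm by 85 mm) begins 54 mm behind the grasp point. The pads swing forward as they close: fully open they stand 13 mm farther back than shut.
Start: joints at [-1.431, 0.048, 0.099, 1.622, 0, 1.443], TCP at [0.139, -0.506, 0.405] pointing down, gripper open.
Joint ranges: [-2.91, 2.91], [-0.99, 1.94], [-1.21, 1.42], [-2.12, 2.29], [-1.49, 1.47], [-3.14, 3.14]. Speed limits (rad/s): [2.79, 2.79, 3.14, 3.14, 3.14, 3.14].

## Interface

Orientations are given as a 3x3 rotation matrix whose columns are the frame's x, y, z axes.
In Python, from plant import env, cams, ticket, finder gives the robot as it stands. The module is installed in compiled form; this text tells all that it offers.
- The arm moves only by the tool apply_moves, never from a script. Its argument "moves" is a list of rows, each an object with "claw": the closure, from -1 (fully open) to 1 (shut); "linear": the shift along the world's x, y, z in m, a list of three; "twist": the turn about the world's z in degrees. A call has 1 to 8 rows; each row shifts and turns the commanded pose from where the row before left it; what a row does not reach is not made up. A row lasts 1/8 s, in which the tool goes at most 62.5 mm and 10.7 degrees, less where a joint would pass 70% of its speed; a pose out of reach is approached as far as the arm can. A call with a gripper value outside its range is refused whole. The fingers move at their own pace and stop on an object; "squeeze" is the grip in N (left out, the last holds). Time passes only in rows, so rows that do not move let the fingers close. It gives the time, the measured TCP pose, the force and the opening at its end, in the units of the state.
- env.get_obs(): the state, without advancing time (a new reading comes with each control period).
- cams.get_image(name): name is "side" or "top" or "wrist"; returns the picture (420x560x3 uint8, blue, green, red); there is no depth.
- cams.camera_model(name): a dict with "K" (3x3 intrinsics, pixels), "R" (3x3) and "t" (3): a world point X has camera coordinates R X + t. Camera axes: x right, y down, z forward; pixel columns grow to the right and rows downward; lengths in m; the calibration is good to about 2 mm. A picture is of the moment at which its call begins: read the wrist's pose just before it. camera_model takes no time and is no camera call; for the wrist camera it gives the pose at the moment of the call.
- ticket.close_job(): hands the job in, once; it reports no verdict.
Trained networks look in the newest picture that a camera, given by its name, has taken for a name from the list of things; names that differ only in an ending like _2 or _b are one class to them, and where a whole thing is asked for, a point or a joint stands for the part that bears it (a point fixed in the world has none). Each returns a list of dicts, best first, with "conf" (0 to 1); they miss things now and then, are a little off and sometimes report something else, mostly with a low value. They report only what shows in the picture. A call takes as long as a camera call.
- finder.trace(query, camera): "mask" (420x560 bool, what is visible of it).
- finder.spot_point(query, camera): "xyz" ([x, y, z] in m, in the coordinates of the camera as it stood for that picture, good to about 4 mm: a listed point, or the origin of a listed thing).
The state is a dict: "time_s": time; "qpos": joint angles; "joint_velocities": joint speeds; "tau": joint torques, N m; "tcp_pos": TCP position; "tcp_rot": TCP orientation; "contact_force": force on the tool from outside, world axes, zero at the start; "wrist_torque": the same for the moment, N m; "opening": opening from 0.0 (shut) to 1.0 (fully open).
Only numpy, scipy, OpenCV 4.12 (cv2) and the standard library are available. Lean on these libraries where they do the work, as an engineer would, in place of code of your own. Each camera call takes 0.05 s, during which the arm holds its last target.

## Task

Stand the orange vial upright in the round well of the grey colour viewer and let go of it. Then pull the viewer's sprung shutter slide out by its blue post until its yellow pointer lines up with the red clip on the scale, and keep it there: the shutter springs shut if released, so finish while still holding it. Leave the red clip and everything else on the table as they are.

Things in the scene. Friction and masses are not known exactly. Their poses are not given: they have to be found in the camera images.
- viewer: grey light box screwed to the table, 145 x 180 mm, 60 mm high. Its own x axis points away from the shutter handle: the shutter pulls out along the viewer's -x, horizontally. Origin: on the table under the box; the box reaches from x -60 to +85 mm and y -90 to +90 mm of it. At the rear of its top is a black block 50 x 50 mm, 40 mm tall (top 100 mm above the table), holding the well; the scale is a black strip with white ticks along its top at y = +48 to +84 mm.
- well (a point): centre of the floor of the round well in the black block, 65 mm above the table. The well is 32 mm in diameter, 35 mm deep, open upward with a 3 mm chamfer at the mouth (mouth 100 mm above the table). Axes as the viewer's.
- slide: the spring-return shutter slide of the viewer, with post and pointer: a dark steel plate 150 x 60 x 6 mm lying on top of the box (its upper face 66 mm above the table) and jutting 65 mm out of the viewer's front when shut. It moves only along the viewer's -x axis, from shut, at most 70 mm; the spring pulls it back with about 3.6 N when shut, rising 0.6 N per 10 mm. Its axes are the viewer's; its origin coincides with the viewer's when shut and travels with the slide.
- handle (a point): centre of the top of the blue upright round post at the outer end of the slide, 112 mm above the table; the post is 22 mm in diameter and rises 42 mm from a steel foot disc (28 mm wide, 4 mm thick) on the plate. It stands 45 mm (to its axis) in front of the box when shut. Travels with the slide.
- pointer (a point): tip of the yellow pointer of the slide, a bar 5 mm wide across the scale, 56 mm to the viewer's +y side. Travels with the slide. In line with the mark when both have the same x in the viewer's axes.
- mark (a point): tip of the nose (5 mm wide) of the red clip on the scale, the mark; the clip's body is 12 x 20 x 9 mm. 28 to 50 mm along the viewer's -x from the pointer when the slide is shut. The clip is a stiff sliding one and is to be left where it is. Axes as the viewer's.
- orange_vial: colour-standard vial: a solid orange acrylic cylinder, 26 mm diameter, 80 mm tall, with a cork stopper 23 mm wide adding 10 mm (90 mm in all), about 50 g; stands upright, loose, on the table. Origin: centre of its underside; z up along the vial.
- green_vial: colour-standard vial: a solid green acrylic cylinder, 26 mm diameter, 80 mm tall, with a cork stopper 23 mm wide adding 10 mm (90 mm in all), about 50 g; stands upright, loose, on the table. Origin: centre of its underside; z up along the vial. Bystander.
- purple_vial: colour-standard vial: a solid purple acrylic cylinder, 26 mm diameter, 80 mm tall, with a cork stopper 23 mm wide adding 10 mm (90 mm in all), about 50 g; stands upright, loose, on the table. Origin: centre of its underside; z up along the vial. Bystander.
- dropper_pink: small pink dropper bottle with white cap, 26 mm diameter, 85 mm tall, loose bystander. Origin: centre of its underside.
- dropper_teal: small teal dropper bottle with white cap, 26 mm diameter, 85 mm tall, loose bystander. Origin: centre of its underside.
- wash_bottle: clear round bottle with white cap and paper label, 64 mm diameter, 170 mm tall, loose bystander. Origin: centre of its underside.
- cup: clear plastic cup, 74 mm across the rim, 85 mm tall, loose bystander. Origin: centre of its underside.
- sample_cup: small white sample cup, 50 mm across the rim, 30 mm tall, loose bystander. Origin: centre of its underside.

How it is judged:
By the outcome, as a careful person would: the job done as asked, in the order asked, and still so for the second after the job is handed in, while the arm keeps its last pose, push and grip.
It also fails if it takes over 54 s, if anything falls off the work surface, if the arm or the gripper's body presses on something with over 40 N, if the wrist force passes 120 N, or if a joint passes its speed limit or range.

## Working session

There is one attempt and no reset: what is moved stays moved. The work goes in short steps, Python scripts to look and compute and a tool call to move; the robot and the scene stay as the last step left them, time stands still between calls to the robot, and variables do not carry over. Pictures are saved under pics/ and viewed, and the job is handed in when it is done.

Besides the shell and the picture viewer there is one more tool, called after "Request:" as name(argument=value, ...) on one line, values as JSON. apply_moves: Moves the arm, as the interface text tells. Its arguments: {"type":"object","properties":{"moves":{"type":"array"},"squeeze":{"type":"number"}},"required":["moves"]}

```bash
mkdir -p pics
cat > h.py <<'E'
import numpy as np, cv2
from plant import env, cams, ticket, finder
def toworld(m,p): return m["R"].T@(np.array(p)-m["t"])
def look(cam,names,save=None):
    m=cams.camera_model(cam); im=cams.get_image(cam)
    if save: cv2.imwrite('pics/'+save,im)
    for n in names:
        for d in finder.spot_point(n,cam)[:2]:
            w=toworld(m,d["xyz"]); print(cam,n,round(d["conf"],2),np.round(w,4))
    return m,im
E
python3 - <<'E'
from h import *
look("top",["viewer","well","handle","pointer","mark","orange_vial"],"top0.png")
look("side",["viewer","well","handle","pointer","mark","orange_vial"],"side0.png")
o=env.get_obs();print(o["time_s"],o["tcp_pos"],o["tcp_rot"],o["opening"])
E
```

```text
top viewer 0.71 [ 5.873e-01  2.560e-02 -1.000e-04]
top well 0.86 [0.6414 0.0365 0.0662]
top handle 0.6 [ 0.4832 -0.001   0.1171]
top handle 0.4 [ 0.4221 -0.1923 -0.0016]
top pointer 0.96 [0.5885 0.0814 0.0701]
top mark 0.48 [0.5471 0.0711 0.0691]
side viewer 0.92 [ 0.5836  0.0255 -0.0021]
side well 0.57 [0.6414 0.0406 0.0638]
side handle 0.85 [ 0.4811 -0.0027  0.108 ]
side pointer 0.79 [0.5868 0.0853 0.0657]
side mark 0.43 [0.545  0.0739 0.0736]
side orange_vial 0.57 [ 0.4232 -0.1881 -0.0023]
0.7 [ 0.13890317 -0.50628882  0.40474724] [[ 2.64609985e-01 -9.64355513e-01 -3.06679039e-05]
 [-9.64355512e-01 -2.64609983e-01 -6.65487248e-05]
 [ 5.60615962e-05  4.71842192e-05 -9.99999997e-01]] 1.0035865069290075
```

View pics/top0.png

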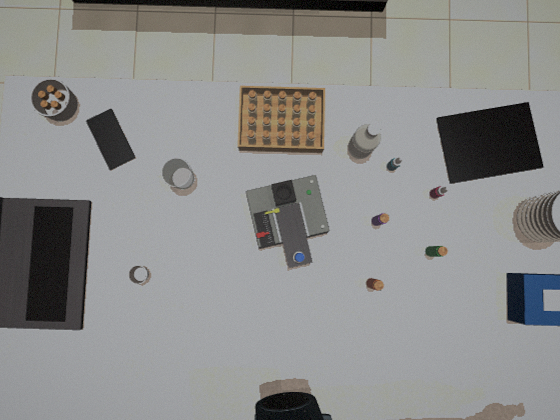

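View pics/side0.png

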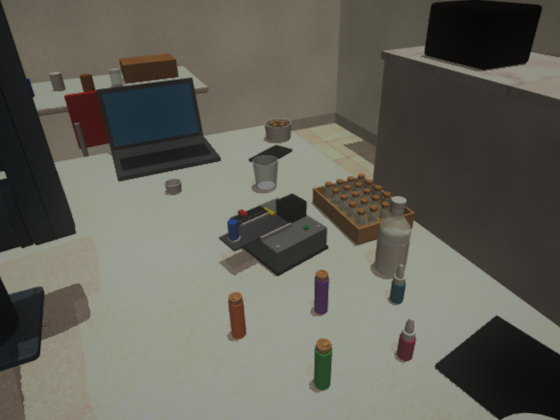

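Request:
apply_moves(moves=[{"claw": -1, "linear": [0.035, 0.039, -0.006], "twist": 10}, {"claw": -1, "linear": [0.035, 0.039, -0.006], "twist": 10}, {"claw": -1, "linear": [0.035, 0.039, -0.006], "twist": 10}, {"claw": -1, "linear": [0.035, 0.039, -0.006], "twist": 10}, {"claw": -1, "linear": [0.035, 0.039, -0.006], "twist": 10}, {"claw": -1, "linear": [0.035, 0.039, -0.006], "twist": 10}, {"claw": -1, "linear": [0.035, 0.039, -0.006], "twist": 10}, {"claw": -1, "linear": [0.0, 0.039, -0.006], "twist": 10}])

```text
time_s: 1.7
tcp_pos: [0.3854, -0.1928, 0.3565]
tcp_rot: [[0.995, 0.101, 0.001], [0.101, -0.995, 0.0], [0.001, 0.0, -1.0]]
contact_force: [-0.5, -0.2, -1.1]
opening: 0.998
```

Run:
```python
from h import *
look("wrist",["orange_vial","handle","well"],"w1.png")
o=env.get_obs();print(o["time_s"],o["tcp_pos"],o["tcp_rot"][:,0],o["opening"])
m=cams.camera_model("wrist");print(-m["R"].T@m["t"],m["R"])
```

```text
wrist orange_vial 0.76 [ 0.4214 -0.1918  0.0006]
1.9 [ 0.38402249 -0.19390868  0.35680783] [9.95626449e-01 9.34235038e-02 1.53938381e-04] 0.9997571823821394
[ 0.37800842 -0.12112827  0.3262533 ] [[ 9.95542810e-01  9.43072424e-02  8.11325703e-04]
 [ 9.01159627e-02 -9.53764787e-01  2.86726079e-01]
 [ 2.78141597e-02 -2.85374973e-01 -9.58012264e-01]]
```

View pics/w1.png

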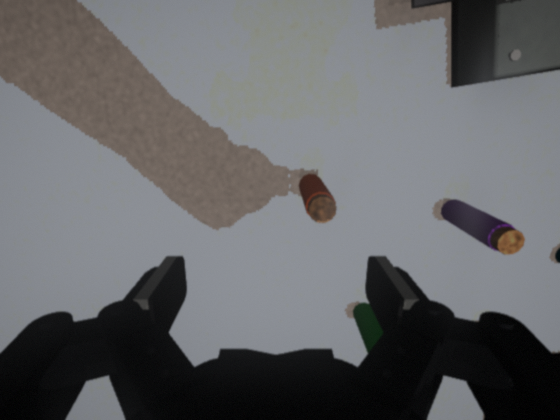

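```bash
cat >> h.py <<'E'
def ray(m,u,v,z):
    d=m["R"].T@np.linalg.inv(m["K"])@np.array([u,v,1.]);c=-m["R"].T@m["t"]
    return c+d*(z-c[2])/d[2]
E
python3 - <<'E'
from h import *
m=cams.camera_model("wrist")
print(ray(m,321,210,.09), ray(cams.camera_model("top"),377,285,.09))
E
```

```text
[ 0.4219184  -0.19323321  0.09      ] [ 0.42349734 -0.1880463   0.09      ]
```

Request:
apply_moves(moves=[{"claw": -1, "linear": [0.038, 0.002, -0.01], "twist": 0}, {"claw": -1, "linear": [0, 0, -0.049], "twist": 0}, {"claw": -1, "linear": [0, 0, -0.05], "twist": 0}, {"claw": -1, "linear": [0, 0, -0.03], "twist": 0}, {"claw": -1, "linear": [0, 0, 0], "twist": 0}], squeeze=30)

```text
time_s: 2.52
tcp_pos: [0.4203, -0.1926, 0.215]
tcp_rot: [[0.996, 0.09, -0.005], [0.09, -0.996, 0.003], [-0.005, -0.003, -1.0]]
contact_force: [-0.3, 0.4, -0.4]
opening: 1.0
```

Run:
```python
from h import *
look("wrist",["orange_vial"],"w2.png")
o=env.get_obs();print(o["time_s"],o["tcp_pos"],o["tcp_rot"][:,0],o["opening"],o["contact_force"])
```

```text
wrist orange_vial 0.85 [ 0.4197 -0.1887  0.0005]
2.625 [ 0.42213748 -0.19342325  0.21877478] [9.95842902e-01 9.10819620e-02 9.95783669e-04] 1.0036466365394692 [ 1.07873111 -0.13208197  0.11347403]
```

View pics/w2.png

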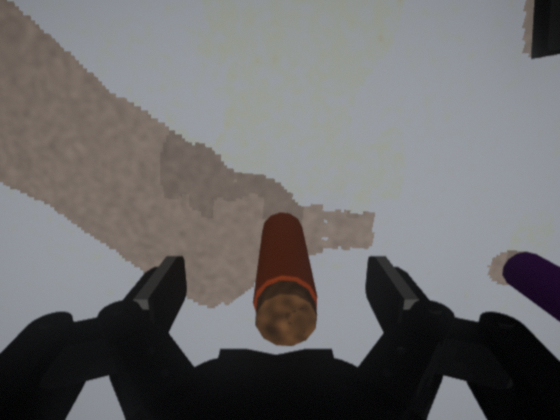

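Request:
apply_moves(moves=[{"claw": 1, "linear": [0, 0, 0], "twist": 0}, {"claw": 1, "linear": [0, 0, 0], "twist": 0}, {"claw": 1, "linear": [0, 0, 0], "twist": 0}, {"claw": 1, "linear": [0, 0, 0], "twist": 0}, {"claw": 1, "linear": [0, 0, 0], "twist": 0}, {"claw": 1, "linear": [0, 0, 0], "twist": 0}, {"claw": 1, "linear": [0, 0, 0], "twist": 0}, {"claw": 1, "linear": [0, 0, 0], "twist": 0}], squeeze=30)

```text
time_s: 3.62
tcp_pos: [0.4222, -0.1925, 0.2185]
tcp_rot: [[0.996, 0.093, 0.001], [0.093, -0.996, -0.001], [0.001, 0.001, -1.0]]
contact_force: [-0.8, 0.0, 5.5]
opening: 0.294
```

Request:
apply_moves(moves=[{"claw": 1, "linear": [0, 0, 0.045], "twist": 0}, {"claw": 1, "linear": [0, 0, 0.05], "twist": 0}, {"claw": 1, "linear": [0, 0, 0.045], "twist": 6}, {"claw": 1, "linear": [0.03, 0.02, 0], "twist": 4}, {"claw": 1, "linear": [0.035, 0.025, 0], "twist": 0}, {"claw": 1, "linear": [0.035, 0.025, 0], "twist": 0}, {"claw": 1, "linear": [0, 0, 0], "twist": 0}], squeeze=30)

```text
time_s: 4.5
tcp_pos: [0.5233, -0.1206, 0.356]
tcp_rot: [[0.963, 0.268, -0.002], [0.268, -0.963, 0.001], [-0.001, -0.002, -1.0]]
contact_force: [-0.6, 0.0, -0.3]
opening: 0.294
```

Run:
```python
from h import *
o=env.get_obs();print(o["time_s"],o["tcp_pos"],o["tcp_rot"],o["opening"],o["contact_force"])
look("wrist",["orange_vial","viewer","well","handle","pointer","mark"],"w3.png")
```

```text
4.5 [ 0.5232708  -0.12064042  0.35597172] [[ 0.96339964  0.26806237 -0.00192544]
 [ 0.26806525 -0.96339969  0.00143236]
 [-0.00147101 -0.00189608 -0.99999712]] 0.2942102633306985 [-0.59694374  0.024198   -0.27800813]
wrist orange_vial 0.88 [ 0.5186 -0.1212  0.1414]
wrist orange_vial 0.22 [ 0.5845  0.0256 -0.0008]
wrist viewer 0.56 [ 0.5852  0.025  -0.0018]
wrist well 0.68 [0.6386 0.04   0.069 ]
wrist handle 0.76 [0.4839 0.0012 0.1119]
wrist pointer 0.43 [ 0.5852  0.0259 -0.0031]
```

View pics/w3.png

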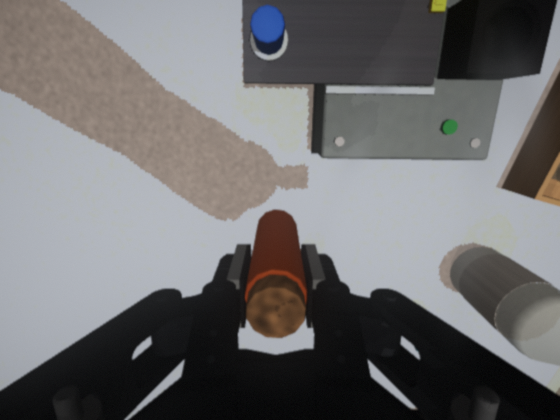

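Request:
apply_moves(moves=[{"claw": 1, "linear": [0.045, 0.03, 0], "twist": 0}, {"claw": 1, "linear": [0.045, 0.03, 0], "twist": 0}, {"claw": 1, "linear": [0.045, 0.03, 0], "twist": 0}, {"claw": 1, "linear": [0, 0, 0], "twist": 0}, {"claw": 1, "linear": [0, 0, 0], "twist": 0}], squeeze=30)

```text
time_s: 5.48
tcp_pos: [0.6565, -0.0328, 0.3575]
tcp_rot: [[0.964, 0.264, -0.001], [0.264, -0.964, -0.0], [-0.001, 0.0, -1.0]]
contact_force: [-0.6, 0.6, -1.1]
opening: 0.292
```

Run:
```python
from h import *
o=env.get_obs();print(o["time_s"],o["tcp_pos"],o["tcp_rot"],o["opening"],o["contact_force"])
m,im=look("wrist",["orange_vial","viewer","well","handle","pointer","mark"],"w4.png")
cv2.imwrite('pics/w4g.png',np.clip(255*(im/255.)**.45,0,255).astype('uint8'))
look("top",["well","orange_vial","pointer","mark"],"top4.png")
```

```text
5.475 [ 0.65650535 -0.03282038  0.35745285] [[ 9.64468103e-01  2.64196215e-01 -1.27976402e-03]
 [ 2.64195932e-01 -9.64468952e-01 -3.87830268e-04]
 [-1.33675595e-03  3.59414745e-05 -9.99999106e-01]] 0.2923661260205643 [-0.62112749  0.59706781 -1.07349989]
wrist orange_vial 0.65 [ 0.6552 -0.0301  0.142 ]
wrist viewer 0.89 [ 0.5863  0.0277 -0.003 ]
wrist well 0.86 [0.6396 0.0405 0.0703]
wrist handle 0.92 [0.4877 0.0016 0.1092]
wrist pointer 0.96 [0.5938 0.0867 0.0669]
wrist mark 0.67 [0.5896 0.0862 0.0672]
wrist mark 0.61 [0.5429 0.0755 0.0692]
top well 0.87 [0.6439 0.0371 0.0653]
top orange_vial 0.74 [ 0.4303  0.4012 -0.0016]
top orange_vial 0.5 [ 0.582   0.0258 -0.0006]
top pointer 0.93 [0.589  0.0804 0.0693]
top mark 0.59 [0.5453 0.073  0.0682]
top mark 0.55 [ 0.5841  0.0299 -0.0041]
```

View pics/w4g.png

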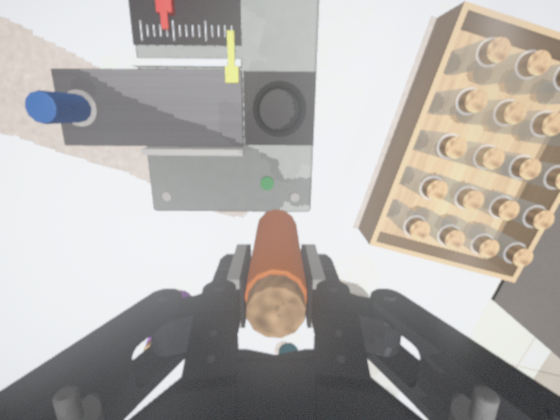

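Run:
```python
from h import *
m=cams.camera_model("wrist")
im=cv2.imread('pics/w4g.png')
a=cv2.resize(im[60:160,120:330],None,fx=3.8,fy=3.8,interpolation=cv2.INTER_CUBIC)
cv2.imwrite('pics/z4.png',np.clip(a*1.6,0,255).astype('uint8'))
print('well',ray(m,279,108,.1))
for p in [(253,211),(300,211)]:print(p,ray(m,*p,.06))
def proj(X):
    c=m["K"]@(m["R"]@np.array(X)+m["t"]);return (c[:2]/c[2]).round(1)
o=env.get_obs();t=o["tcp_pos"]
for z in (.139,.219,.229):
  c=proj([t[0],t[1],z]); print(z,c)
# yaw from front plate edges rows
print(ray(m,66,145,.066),ray(m,243,145,.066),ray(m,155,211,.06),ray(m,310,211,.06))
```

```text
well [0.64001021 0.04164087 0.1       ]
(253, 211) [ 0.64150916 -0.05085725  0.06      ]
(300, 211) [ 0.68304087 -0.03944017  0.06      ]
0.139 [274.  228.2]
0.219 [273.2 299.4]
0.229 [273. 315.]
[ 0.47551692 -0.03397385  0.066     ] [0.61903193 0.00550322 0.066     ] [ 0.55494201 -0.07465459  0.06      ] [ 0.69187864 -0.03701066  0.06      ]
```

View pics/z4.png

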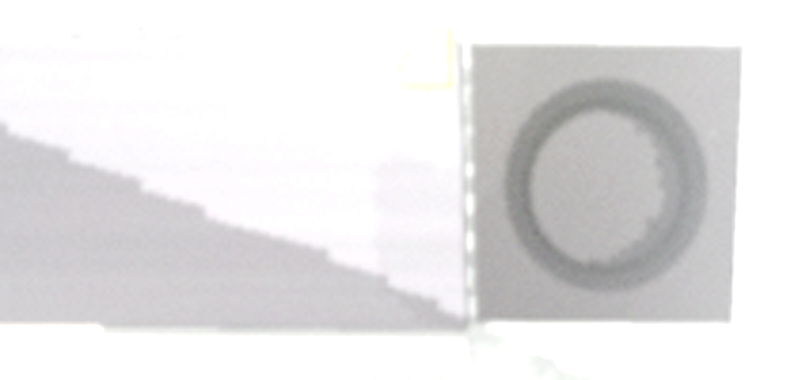

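Run:
```python
from h import *
m=cams.camera_model("wrist")
im=cv2.imread('pics/w4g.png')
a=cv2.resize(im[195:350,215:345],None,fx=3.8,fy=3.8,interpolation=cv2.INTER_CUBIC)
cv2.imwrite('pics/z4b.png',a)
```

```text
(no output)
```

View pics/z4b.png

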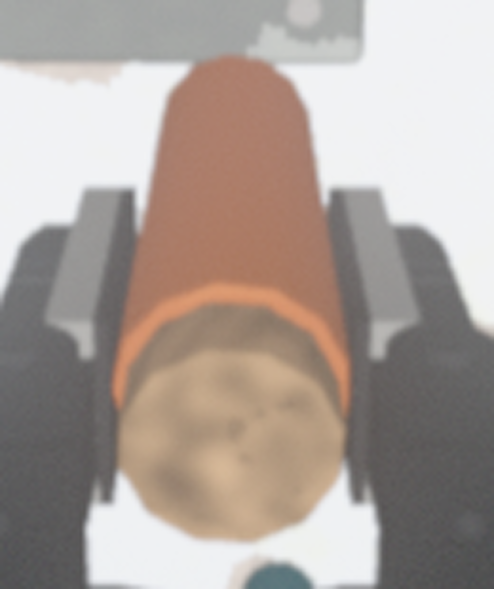

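Run:
```python
from h import *
m=cams.camera_model("wrist")
t=env.get_obs()["tcp_pos"]; R=env.get_obs()["tcp_rot"]
for n,q in [('top',ray(m,276.1,312.1,.229)),('botfar',ray(m,277.4,209.7,.139))]:
    print(n,q,(R.T@(q-t)))
w=ray(m,279.5,108.6,.1);print('well',w)
```

```text
top [ 0.65757021 -0.03085997  0.229     ] [ 0.00114296 -0.00126067  0.12885901]
botfar [ 0.65552246 -0.01953209  0.139     ] [ 0.002149   -0.01273026  0.21885874]
well [0.64046046 0.04134408 0.1       ]
```

Request:
apply_moves(moves=[{"claw": 1, "linear": [-0.009, 0.037, 0], "twist": 0}, {"claw": 1, "linear": [-0.009, 0.036, 0], "twist": 0}, {"claw": 1, "linear": [0, 0, -0.02], "twist": 0}, {"claw": 1, "linear": [0, 0, -0.01], "twist": 0}, {"claw": 1, "linear": [0, 0, 0], "twist": 0}], squeeze=30)

```text
time_s: 6.7
tcp_pos: [0.6385, 0.0404, 0.3262]
tcp_rot: [[0.964, 0.264, -0.003], [0.264, -0.964, 0.0], [-0.003, -0.001, -1.0]]
contact_force: [0.4, -0.1, -0.2]
opening: 0.295
```

Run:
```python
from h import *
o=env.get_obs();print(o["time_s"],o["tcp_pos"],o["tcp_rot"][:,0],o["opening"],o["contact_force"])
m=cams.camera_model("wrist");im=cams.get_image("wrist")
a=np.clip(255*(im/255.)**.45*1.2,0,255).astype('uint8')[150:350,180:380]
cv2.imwrite('pics/w5.png',cv2.resize(a,None,fx=3,fy=3,interpolation=cv2.INTER_CUBIC))
print(ray(m,276.1,312.1,o["tcp_pos"][2]-.129))
im=cams.get_image("side");a=np.clip(255*(im/255.)**.6,0,255).astype('uint8')[140:280,210:350]
cv2.imwrite('pics/s5.png',cv2.resize(a,None,fx=4,fy=4,interpolation=cv2.INTER_CUBIC))
```

```text
6.7 [0.63854373 0.04040546 0.32615114] [ 0.9644722   0.26416862 -0.0028838 ] 0.2954796018942909 [ 0.44549966 -0.10747194 -0.16856106]
[0.63898176 0.04180947 0.19715114]
```

View pics/w5.png

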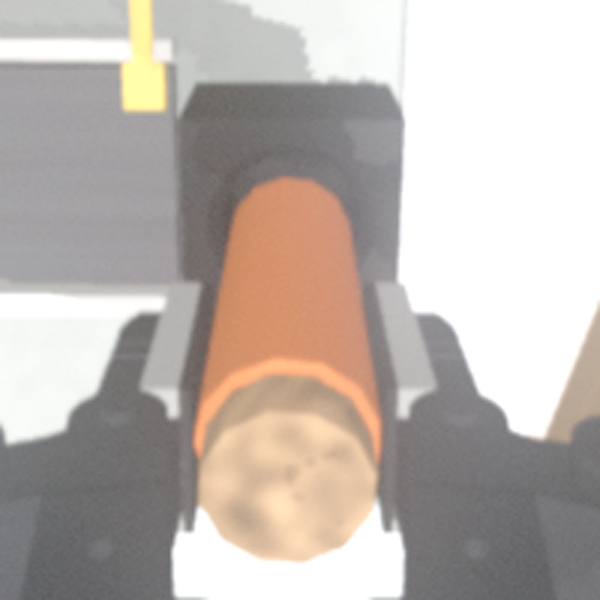

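View pics/s5.png

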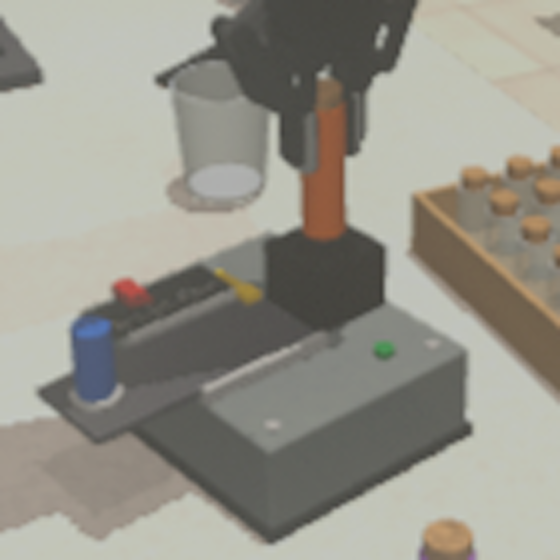

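Request:
apply_moves(moves=[{"claw": 1, "linear": [-0.0005, 0, -0.006], "twist": 0}, {"claw": 1, "linear": [0, 0, -0.004], "twist": 0}, {"claw": 1, "linear": [0, 0, -0.004], "twist": 0}, {"claw": 1, "linear": [0, 0, -0.004], "twist": 0}, {"claw": 1, "linear": [0, 0, 0], "twist": 0}])

```text
time_s: 7.42
tcp_pos: [0.6382, 0.0407, 0.3091]
tcp_rot: [[0.964, 0.265, -0.001], [0.265, -0.964, 0.0], [-0.001, -0.0, -1.0]]
contact_force: [0.2, 1.0, -1.1]
opening: 0.297
```

Request:
apply_moves(moves=[{"claw": 1, "linear": [0, 0, -0.007], "twist": 0}, {"claw": 1, "linear": [0, 0, -0.007], "twist": 0}, {"claw": 1, "linear": [0, 0, -0.006], "twist": 0}, {"claw": 1, "linear": [0, 0, -0.002], "twist": 0}, {"claw": 1, "linear": [0, 0, 0], "twist": 0}])

```text
time_s: 8.05
tcp_pos: [0.6383, 0.0407, 0.2874]
tcp_rot: [[0.964, 0.265, -0.001], [0.265, -0.964, 0.0], [-0.001, -0.0, -1.0]]
contact_force: [0.8, 0.1, 0.3]
opening: 0.294
```

Run:
```python
from h import *
im=cams.get_image("wrist")
a=np.clip(255*(im/255.)**.45*1.2,0,255).astype('uint8')[150:350,180:380]
cv2.imwrite('pics/w6.png',cv2.resize(a,None,fx=3,fy=3,interpolation=cv2.INTER_CUBIC))
```

```text
(no output)
```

View pics/w6.png

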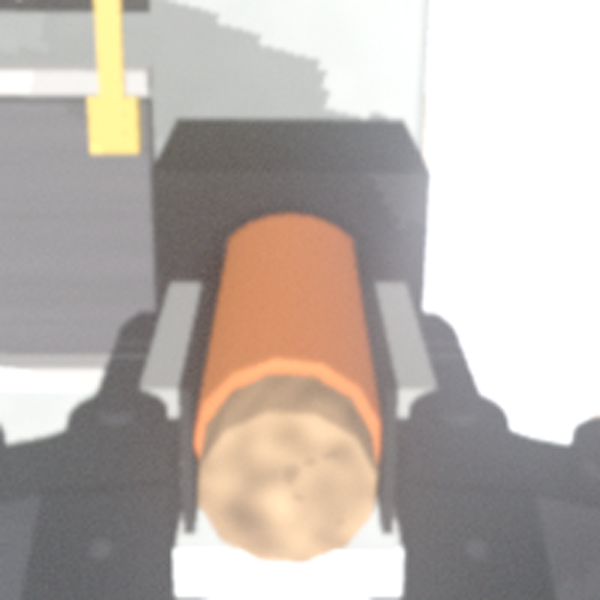

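Request:
apply_moves(moves=[{"claw": 1, "linear": [0, 0, -0.002], "twist": 0}, {"claw": 1, "linear": [0, 0, -0.001], "twist": 0}, {"claw": 1, "linear": [0, 0, 0], "twist": 0}])

```text
time_s: 8.48
tcp_pos: [0.6384, 0.0407, 0.2846]
tcp_rot: [[0.964, 0.265, -0.0], [0.265, -0.964, -0.0], [-0.0, -0.0, -1.0]]
contact_force: [-0.6, -0.2, -0.2]
opening: 0.298
```

Request:
apply_moves(moves=[{"claw": 1, "linear": [0, 0, -0.001], "twist": 0}, {"claw": 0, "linear": [0, 0, 0], "twist": 0}, {"claw": -0.2, "linear": [0, 0, 0], "twist": 0}, {"claw": -0.2, "linear": [0, 0, 0], "twist": 0}, {"claw": -0.2, "linear": [0, 0, 0], "twist": 0}])

```text
time_s: 9.1
tcp_pos: [0.6384, 0.0407, 0.2838]
tcp_rot: [[0.964, 0.265, 0.0], [0.265, -0.964, 0.0], [0.0, 0.0, -1.0]]
contact_force: [-0.6, -0.4, 1.0]
opening: 0.6
```

Request:
apply_moves(moves=[{"claw": -0.2, "linear": [0, 0, 0.025], "twist": 0}, {"claw": -0.2, "linear": [0, 0, 0.045], "twist": 0}, {"claw": -0.6, "linear": [0, 0, 0.03], "twist": 0}, {"claw": -0.6, "linear": [-0.045, -0.03, 0], "twist": 0}, {"claw": -0.6, "linear": [-0.05, -0.03, 0], "twist": 0}, {"claw": -0.6, "linear": [-0.045, -0.03, 0], "twist": 0}, {"claw": -0.6, "linear": [0, 0, 0], "twist": 0}, {"claw": -0.6, "linear": [0, 0, 0], "twist": 0}])

```text
time_s: 10.1
tcp_pos: [0.4987, -0.0494, 0.3842]
tcp_rot: [[0.964, 0.264, 0.002], [0.264, -0.964, 0.0], [0.002, 0.0, -1.0]]
contact_force: [0.8, -0.1, -0.4]
opening: 0.804
```

Run:
```python
from h import *
o=env.get_obs();print(o["time_s"],o["tcp_pos"],o["tcp_rot"],o["opening"],o["contact_force"])
m,im=look("wrist",["orange_vial","viewer","well","handle","pointer","mark"],"w7.png")
cv2.imwrite('pics/w7g.png',np.clip(255*(im/255.)**.5,0,255).astype('uint8'))
np.savez('w7.npz',**m)
```

```text
10.1 [ 0.49865278 -0.04935314  0.38416007] [[ 9.64488185e-01  2.64120410e-01  1.71780664e-03]
 [ 2.64120692e-01 -9.64489635e-01  6.44054191e-05]
 [ 1.67381748e-03  3.91590012e-04 -9.99998522e-01]] 0.8041443433362985 [ 0.78836476 -0.14793004 -0.44137129]
wrist orange_vial 0.66 [0.6395 0.0434 0.0672]
wrist viewer 0.64 [0.5858 0.0264 0.    ]
wrist well 0.95 [0.6418 0.041  0.069 ]
wrist handle 0.94 [0.4849 0.0017 0.113 ]
wrist pointer 0.66 [0.59   0.0856 0.0669]
wrist mark 0.6 [0.5433 0.0735 0.0689]
```

View pics/w7g.png

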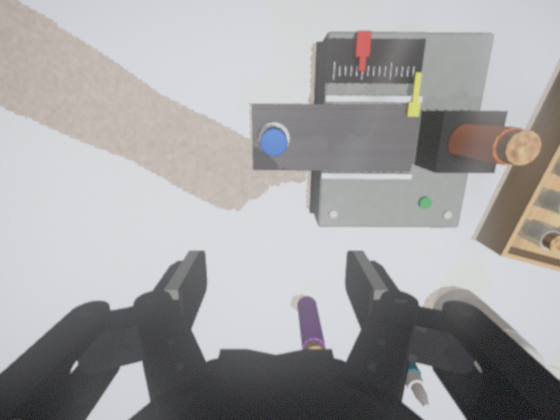

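Run:
```python
from h import *
im=cv2.imread('pics/w7g.png')
cv2.imwrite('pics/z7.png',cv2.resize(im[25:125,320:430],None,fx=6,fy=6,interpolation=cv2.INTER_CUBIC))
m=dict(np.load('w7.npz'))
print(ray(m,274,142,.112))
```

```text
[ 4.85445637e-01 -3.64041078e-04  1.12000000e-01]
```

View pics/z7.png

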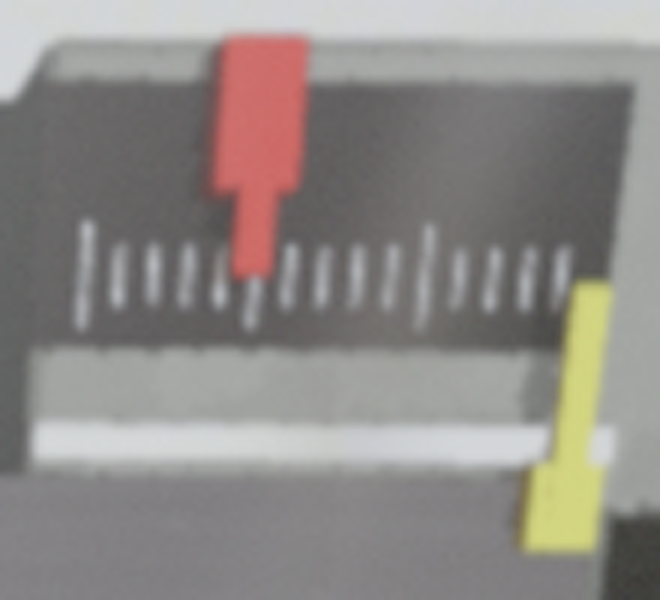

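Run:
```python
from h import *
m=dict(np.load('w7.npz'))
u=np.array([.9643,.2648,0])
P=ray(m,320+592/6,25+285/6,.068);M=ray(m,320+253/6,25+275/6,.068)
print(P,M,(M-P)@u)
t=np.array([.49865,-.04935]);h=np.array([.4845,-.0005])
print(h-t, (h-t)@u[:2], (h-t)@np.array([-.2648,.9643]))
```

```text
[0.59120554 0.08570579 0.068     ] [0.54371638 0.07402084 0.068     ] -0.04888797479369425
[-0.01415  0.04885] -0.0007093649999999991 0.050852975
```

Request:
apply_moves(moves=[{"claw": -0.6, "linear": [-0.014, 0.049, 0], "twist": 0}, {"claw": -0.6, "linear": [0, 0, -0.02], "twist": 0}, {"claw": -0.6, "linear": [0, 0, -0.045], "twist": 0}, {"claw": -0.6, "linear": [0, 0, -0.039], "twist": 0}, {"claw": -0.6, "linear": [0, 0, 0], "twist": 0}])

```text
time_s: 11.08
tcp_pos: [0.4827, 0.0003, 0.2759]
tcp_rot: [[0.964, 0.265, -0.009], [0.265, -0.964, 0.001], [-0.008, -0.003, -1.0]]
contact_force: [0.4, 0.0, 1.0]
opening: 0.802
```

Run:
```python
from h import *
o=env.get_obs();print(o["time_s"],o["tcp_pos"],o["opening"],o["contact_force"])
im=cams.get_image("wrist")
cv2.imwrite('pics/w8.png',np.clip(255*(im/255.)**.5,0,255).astype('uint8'))
```

```text
11.075 [4.82705274e-01 2.51703133e-04 2.75900519e-01] 0.8016377768797838 [0.41845495 0.04957104 0.99333301]
```

View pics/w8.png

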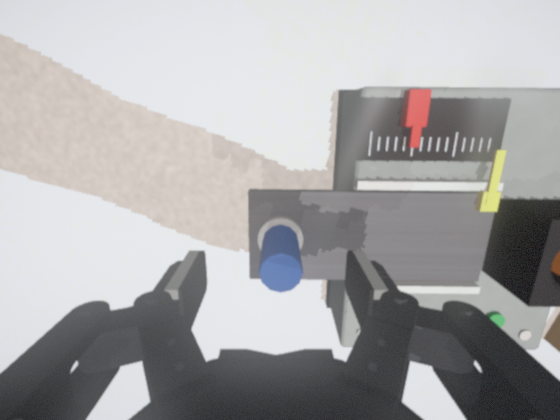

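Request:
apply_moves(moves=[{"claw": -0.6, "linear": [0.001, 0, -0.02], "twist": 0}, {"claw": -0.6, "linear": [0, 0, -0.005], "twist": 0}, {"claw": 1, "linear": [0, 0, 0], "twist": 0}, {"claw": 1, "linear": [0, 0, 0], "twist": 0}, {"claw": 1, "linear": [0, 0, 0], "twist": 0}, {"claw": 1, "linear": [0, 0, 0], "twist": 0}, {"claw": 1, "linear": [0, 0, 0], "twist": 0}, {"claw": 1, "linear": [0, 0, 0], "twist": 0}], squeeze=50)

```text
time_s: 12.12
tcp_pos: [0.4845, -0.0007, 0.2562]
tcp_rot: [[0.964, 0.264, -0.002], [0.264, -0.964, -0.002], [-0.003, 0.001, -1.0]]
contact_force: [-6.2, -1.5, 6.7]
opening: 0.243
```

Request:
apply_moves(moves=[{"claw": 1, "linear": [-0.0106, -0.0029, 0], "twist": 0}, {"claw": 1, "linear": [-0.0106, -0.0029, 0], "twist": 0}, {"claw": 1, "linear": [-0.0106, -0.0029, 0], "twist": 0}, {"claw": 1, "linear": [-0.0106, -0.0029, 0], "twist": 0}, {"claw": 1, "linear": [0, 0, 0], "twist": 0}, {"claw": 1, "linear": [0, 0, 0], "twist": 0}], squeeze=60)

```text
time_s: 12.88
tcp_pos: [0.4439, -0.0117, 0.2562]
tcp_rot: [[0.964, 0.265, 0.005], [0.265, -0.964, 0.001], [0.005, 0.0, -1.0]]
contact_force: [5.6, 3.1, 3.0]
opening: 0.239
```

```bash
cat > q.py <<'E'
from h import *
import sys
n=sys.argv[1]
o=env.get_obs();print(o["time_s"],o["tcp_pos"],o["opening"],o["contact_force"])
m=cams.camera_model("wrist");im=cams.get_image("wrist");np.savez(n+'.npz',**m)
a=np.clip(255*(im/255.)**.5,0,255).astype('uint8');cv2.imwrite('pics/%s.png'%n,a)
E
python3 q.py w9
```

```text
12.875 [ 0.44387039 -0.01171398  0.25619271] 0.23857887625880556 [5.63276402 3.08851944 3.02484917]
```

View pics/w9.png

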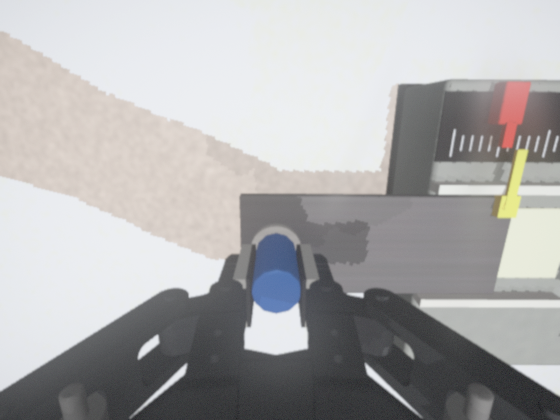

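Run:
```python
import cv2
im=cv2.imread('pics/w9.png')
cv2.imwrite('pics/z9.png',cv2.resize(im[75:225,470:560],None,fx=4,fy=4,interpolation=cv2.INTER_CUBIC))
```

```text
(no output)
```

View pics/z9.png

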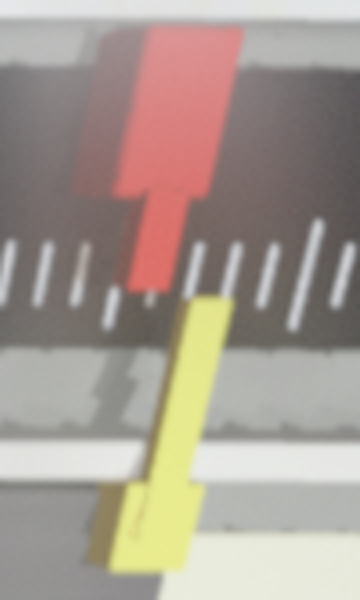

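Run:
```python
import cv2
im=cv2.imread('pics/w4g.png')
cv2.imwrite('pics/z4c.png',cv2.resize(im[0:90,140:250],None,fx=6,fy=6,interpolation=cv2.INTER_CUBIC))
im=cv2.imread('pics/w8.png')
cv2.imwrite('pics/z8.png',cv2.resize(im[80:220,390:515],None,fx=4,fy=4,interpolation=cv2.INTER_CUBIC))
```

```text
(no output)
```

View pics/z4c.png

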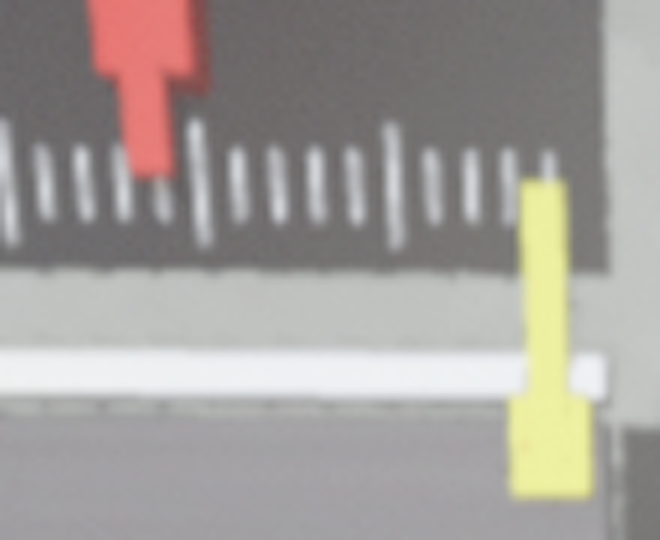

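View pics/z8.png

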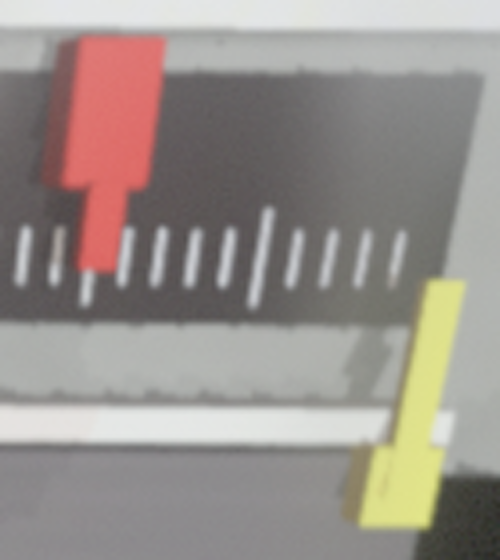

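```bash
cat > tri.py <<'E'
from h import *
from scipy.optimize import least_squares
mm=cams.camera_model("wrist");o=env.get_obs();Rt=np.array(o["tcp_rot"]);tp=np.array(o["tcp_pos"])
Rc=mm["R"]@Rt; tc=mm["R"]@tp+mm["t"]   # cam = Rc*tool + tc
def mod(R,p):
    R=np.array(R);R,_=np.linalg.qr(R) if 0 else (R,0);Rn=Rc@R.T;return dict(K=mm["K"],R=Rn,t=tc-Rn@np.array(p))
m4=mod([[.964468,.264196,-.00128],[.264196,-.964469,-.000388],[-.001337,.000036,-1]],[.656505,-.03282,.357453])
m8=mod([[.964,.265,-.009],[.265,-.964,.001],[-.008,-.003,-1]],[.482705,.000252,.2759])
m7=dict(np.load('w7.npz'));m9=dict(np.load('w9.npz'))
def pr(m,X):
    c=m["K"]@(m["R"]@X+m["t"]);return c[:2]/c[2]
def tri(obs):
    f=lambda X:np.concatenate([pr(m,X)-np.array(p) for m,p in obs])
    s=least_squares(f,[.56,.08,.068]);return s.x,s.fun.round(1)
u=np.array([.9643,.2648,0])
if __name__=="__main__":
    n=tri([(m4,(165.7,29.7)),(m7,(362.2,70.8)),(m9,(507.3,147.8))])
    p=tri([(m4,(230.8,30.3)),(m7,(418.7,72.5)),(m8,(501.3,150.5))])
    n2=tri([(m4,(165.7,29.7)),(m7,(362.2,70.8)),(m8,(414.3,147.8))])
    print(n,n2,p,(n[0]-p[0])@u,(n2[0]-p[0])@u)
    for z in(.066,.068,.07):
        print(z,[(ray(m,*a,z)-ray(m,*b,z))@u for m,a,b in[(m4,(165.7,29.7),(230.8,30.3)),(m7,(362.2,70.8),(418.7,72.5)),(m8,(414.3,147.8),(501.3,150.5)),(m9,(507.3,147.8),(470+210/4,75+297/4))]])
E
python3 tri.py
```

```text
(array([0.54322206, 0.07332299, 0.0707691 ]), array([ 0.2, -0.7,  0. ,  0.3, -0.1,  0.3])) (array([0.54309411, 0.07322257, 0.07038809]), array([ 0.2, -0.5, -0.3,  0.4,  0.1,  0.1])) (array([0.59009296, 0.08496615, 0.07124609]), array([-0.2,  0.3,  0.1,  0.1,  0.1, -0.3])) -0.04828071157989082 -0.04843069275256318
0.066 [np.float64(-0.04944673997794445), np.float64(-0.049232519227349315), np.float64(-0.05038341242166655), np.float64(-0.008081674129922039)]
0.068 [np.float64(-0.04906780818508801), np.float64(-0.048890189188420155), np.float64(-0.04982328402368167), np.float64(-0.007980465221399363)]
0.07 [np.float64(-0.04868887639223157), np.float64(-0.04854785914949098), np.float64(-0.049263155625696886), np.float64(-0.007879256312876582)]
```

Request:
apply_moves(moves=[{"claw": 1, "linear": [-0.0068, -0.0019, 0], "twist": 0}, {"claw": 1, "linear": [0, 0, 0], "twist": 0}, {"claw": 1, "linear": [0, 0, 0], "twist": 0}])

```text
time_s: 13.3
tcp_pos: [0.4373, -0.0135, 0.2562]
tcp_rot: [[0.964, 0.265, 0.005], [0.265, -0.964, 0.001], [0.006, 0.0, -1.0]]
contact_force: [5.5, 3.3, 4.4]
opening: 0.237
```

```bash
python3 q.py w10
python3 - <<'E'
import cv2
im=cv2.imread('pics/w10.png')
cv2.imwrite('pics/z10.png',cv2.resize(im[75:225,460:560],None,fx=4,fy=4,interpolation=cv2.INTER_CUBIC))
E
```

```text
13.3 [ 0.43727538 -0.01352731  0.2562193 ] 0.23716713764500236 [5.51827139 3.29269528 4.4117173 ]
```

View pics/z10.png

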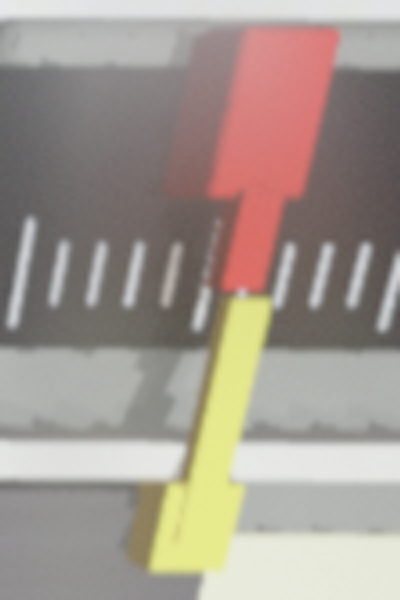

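Run:
```python
from h import *
m=dict(np.load('w10.npz'));im=cv2.imread('pics/w10.png').astype(int)
u=np.array([.9643,.2648,0])
# subpixel widths per row
for r in range(140,160):
    b,g,rr=[im[r,500:545,i] for i in range(3)]
    red=np.clip(rr-g,0,None)*(rr-g>30); yel=np.clip(np.minimum(rr,g)-b,0,None)*(np.minimum(rr,g)-b>30)
    s=''
    for nme,w in(('red',red),('yel',yel)):
        if w.sum()>150:
            c=500+(np.arange(45)*w).sum()/w.sum(); s+=f' {nme} {c:.2f} x={1000*(ray(m,c,r,.0708)@u):.2f}'
    print(r,s)
```

```text
140  red 521.11 x=542.54
141  red 520.77 x=542.48
142  red 520.59 x=542.50
143  red 520.42 x=542.53
144  red 520.12 x=542.49
145  red 519.98 x=542.54
146  red 520.14 x=542.73
147  red 520.41 x=542.98
148 
149  yel 522.26 x=544.15
150  yel 521.75 x=544.00
151  yel 521.44 x=543.96
152  yel 521.37 x=544.05
153  yel 521.29 x=544.12
154  yel 520.95 x=544.06
155  yel 520.82 x=544.11
156  yel 520.66 x=544.15
157  yel 520.31 x=544.09
158  yel 519.98 x=544.03
159  yel 519.86 x=544.09
```

Request:
apply_moves(moves=[{"claw": 1, "linear": [-0.001, -0.0003, 0], "twist": 0}, {"claw": 1, "linear": [0, 0, 0], "twist": 0}, {"claw": 1, "linear": [0, 0, 0], "twist": 0}])

```text
time_s: 13.72
tcp_pos: [0.4364, -0.0138, 0.2562]
tcp_rot: [[0.964, 0.265, 0.005], [0.265, -0.964, 0.002], [0.006, -0.0, -1.0]]
contact_force: [4.9, 3.7, 3.4]
opening: 0.241
```

```bash
python3 q.py w11
python3 - <<'E'
from h import *
im=cv2.imread('pics/w11.png')
a=cv2.resize(im[95:195,490:550],None,fx=6,fy=6,interpolation=cv2.INTER_CUBIC)
cv2.imwrite('pics/z11.png',a)
_,t=look("top",["pointer","mark"]); _,s=look("side",["pointer","mark","orange_vial"])
g=lambda i:np.clip(255*(i/255.)**.6,0,255).astype('uint8')
cv2.imwrite('pics/t11.png',cv2.resize(g(t)[170:280,230:340],None,fx=5,fy=5,interpolation=cv2.INTER_CUBIC))
cv2.imwrite('pics/s11.png',cv2.resize(g(s)[160:280,210:350],None,fx=5,fy=5,interpolation=cv2.INTER_CUBIC))
E
```

```text
13.725 [ 0.43637143 -0.01377312  0.25619591] 0.24147404844575526 [4.90016179 3.72453696 3.3828476 ]
top pointer 0.7 [0.5429 0.0727 0.0724]
top pointer 0.21 [ 0.7294 -0.2444  0.0008]
top mark 0.63 [4.313e-01 3.989e-01 1.000e-04]
top mark 0.56 [0.542  0.0728 0.0719]
side pointer 0.72 [0.5431 0.0733 0.0681]
side mark 0.7 [ 0.7277 -0.2364 -0.0015]
side mark 0.59 [0.5464 0.0717 0.0702]
side orange_vial 0.86 [0.6367 0.0444 0.0638]
side orange_vial 0.37 [ 0.7786 -0.161  -0.0035]
```

View pics/z11.png

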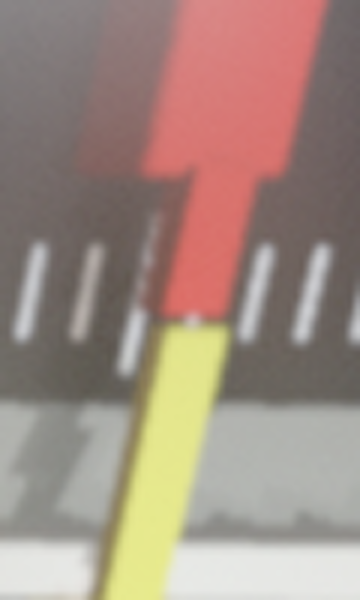

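View pics/t11.png

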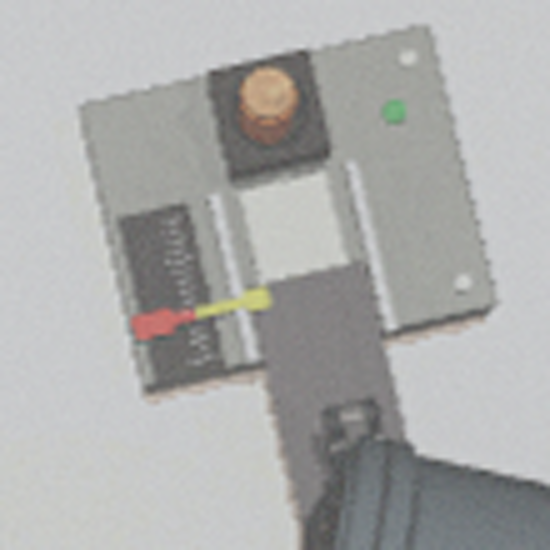

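View pics/s11.png

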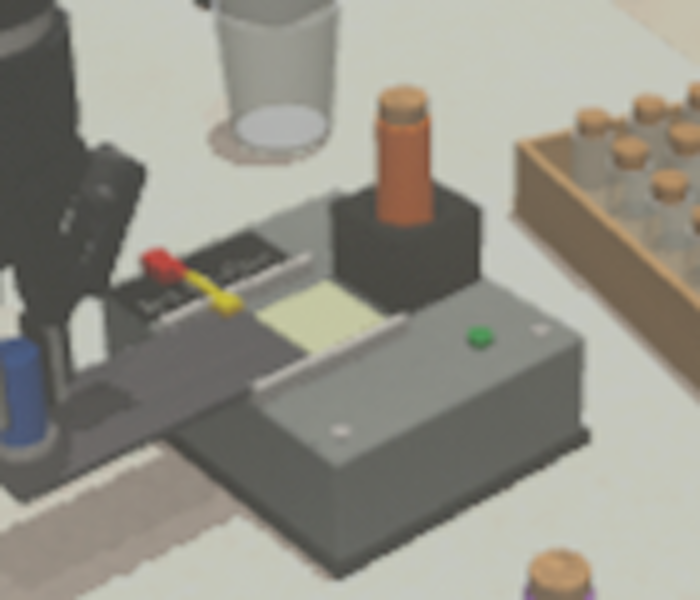

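```bash
python3 q.py w12
python3 - <<'E'
from h import *
a=cv2.imread('pics/w11.png').astype(int);b=cv2.imread('pics/w12.png').astype(int)
print(abs(a-b)[100:200,480:].mean())
print(ticket.close_job())
E
```

```text
14.125 [ 0.43639061 -0.01377321  0.25620649] 0.23983033789969754 [5.27699554 2.91623963 3.3898824 ]
0.8959583333333333
the job is handed in; nothing more can be done
None
```

The orange vial is standing upright in the viewer's well, released. The shutter slide is pulled out about 48 mm, and the gripper is still holding its blue post. I handed the job in at about 14 s, with 60 N of grip set.

- **Alignment:** the last close-up wrist picture shows the pointer tip and the clip's nose tip lined up to within about 0.2 mm. The top camera's picture shows the two in one line.
- **Vial:** the top and side pictures show it seated and upright in the well.
- **Holding:** over the 0.4 s between the last two readings the arm pose did not change, and the wrist picture barely changed. The force on the tool was about 7 N, close to the expected spring pull.
- **Bystanders:** the red clip was not touched. I touched nothing else on the table, but I did not re-check the other objects one by one.
- **Disagreements:** the networks' position estimates for the pointer and clip differed by up to about 3 mm, the worst being from the side camera. One automatic colour measurement just before the last 1 mm pull gave an offset of about 1.4 mm, against about 0.7 mm read from the tip edges. I relied on the edges in the close-up.

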